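Put the mixed-up label rolls back on their own holders

ROBOT

A 7-joint arm with a two-finger parallel gripper is mounted at the origin on the work surface. World frame = base frame: x ahead of the robot, y to its left, z up, the work surface at z = 0. Lengths are in mm, angles in rad, forces in N, time in s.
With the tool pointing down it reaches from about 425 to 875 mm from the base axis. Payload 9.9 kg.
Tool frame: the origin (TCP) lies at the very end of the fingers, on their centre line; the grasp point (between the pads) lies 19 mm behind it; z points along the fingers, x is the direction in which the jaws open and shut, and the axes are right-handed (so a half turn about z gives the same grasp; the last joint's range is limited). The gripper opens to 85 mm and grips with 20 to 120 N. Pads are 22 mm wide; open, the fingers measure 114 mm over their backs; the gripper's body (76 mm by 85 mm) begins 54 mm behind the grasp point. The pads swing forward as they close: fully open they stand 13 mm farther back than shut.
Start: joints at [-1.407, 0.576, 0.025, 1.437, -0.015, 1.129, -0.057], TCP at [165.551, 654.387, 231.289] pointing down, gripper open.
Joint ranges: [-2.76, 2.76], [-0.34, 2.15], [-1.52, 1.57], [0.19, 2.46], [-1.09, 4.23], [0.17, 1.99], [-2.82, 2.82]. Speed limits (rad/s): [2.22, 2.22, 3.01, 3.01, 3.14, 3.14, 3.14].

INTERFACE

Orientations are given as a unit quaternion [x, y, z, w].
In Python, from workcell import movep, move_l, move_j, grip, pause, inverse_kinematics, read_state, capture, IKError, job_done, search_frame, cut_out gives the robot as it stands. Calls block until the motion is done:
- movep(position, orientation): joint-space move of the TCP to a pose.
- move_l(position, ori=None, rate=150): straight line of the TCP; ori=None keeps the orientation; rate is the mean speed in mm/s.
- move_j(angles): joint-space move.
- grip(opening, effort=None): opening from 0.0 (shut) to 1.0 (fully open); effort is the grip in N (None keeps the last); returns when the fingers have stopped.
- pause(seconds).
- inverse_kinematics(position, orientation): joint angles nearest the present ones, or None.
- read_state(): the state.
- capture(name): name is "scene" or "top"; returns a dict with "pixels" (480x640x3 uint8, red, green, blue), "mtx" (3x3 intrinsics, pixels), "xyz" and "orientation" of the camera in the world. Camera axes: x right, y down, z forward; pixel columns grow to the right and rows downward; lengths in mm; the calibration is good to about 2 mm. A picture is of the moment at which its call begins. There is no depth.
A pose or a line that the arm cannot do raises IKError and nothing moves.
- job_done(): hands the job in, once; it reports no verdict.
Trained networks look in a picture, given as the dict that the camera call returned (one of the last four; its "shot" number tells which), for a name from the list of things; names that differ only in an ending like _2 or _b are one class to them, and where a whole thing is asked for, a point or a joint stands for the part that bears it (a point fixed in the world has none). Each returns a list of dicts, best first, with "p" (0 to 1); they miss things now and then, are a little off and sometimes report something else, mostly with a low value. They report only what shows in the picture. A call takes as long as a camera call. They do not tell look-alikes from the thing itself.
- search_frame(picture, query): "uv" ([column, row] in pixels, amid what is visible of it).
- cut_out(picture, query): "region" (480x640 bool, what is visible of it) and "uv" ([column, row] in pixels, amid what is visible of it).
The state is a dict: "time_s": time; "joints": joint angles; "dq": joint speeds; "joint_torque": joint torques, N m; "eef_pos": TCP position; "orientation": TCP orientation; "ft_force": force on the tool from outside, world axes, zero at the start; "torque": the same for the moment, N m; "grip_width": opening from 0.0 (shut) to 1.0 (fully open).
Only numpy, scipy, OpenCV 4.12 (cv2) and the standard library are available. Lean on these libraries where they do the work, as an engineer would, in place of code of your own. Each camera call takes 0.05 s, during which the arm holds its last target. There are 200 camera calls.

TASK

The three label rolls at the labelling bench were put back on the wrong holders: move each roll onto the holder of its own colour, standing flat over the peg. On the way, park a roll on the empty grey holder (over its peg, let go) to make room; at the end the grey holder is empty again. Keep the rolls upright, and do not push or knock over the bottle, the jar and the spare roller that stand among the holders.

Things in the scene. Friction and masses are not known exactly. Their poses are not given: they have to be found in the camera images.
- roll_cyan: roll of cyan labels on a brown cardboard core, standing on end: a solid cyan ring 62 mm outside diameter, 36 mm bore right through along its own z (upright), 48 mm tall, about 0.11 kg, with small white label patches round its side. Origin: centre of its underside. Round, so its yaw does not matter.
- roll_magenta: roll of magenta labels on a brown cardboard core, standing on end: a solid magenta ring 62 mm outside diameter, 36 mm bore right through along its own z (upright), 48 mm tall, about 0.11 kg, with small white label patches round its side. Origin: centre of its underside. Round, so its yaw does not matter.
- roll_yellow: roll of yellow labels on a brown cardboard core, standing on end: a solid yellow ring 62 mm outside diameter, 36 mm bore right through along its own z (upright), 48 mm tall, about 0.11 kg, with small white label patches round its side. Origin: centre of its underside. Round, so its yaw does not matter.
- holder_cyan: fixed cyan roll holder: a round cyan disc 104 mm in diameter and 8 mm thick lying on the table, with an upright steel peg 10 mm in diameter at its centre that rises 20 mm above the disc (its last 4 mm tapered). A roll sits over the peg, flat on the disc, with about 13 mm of play all round. Origin: centre of the disc's underside, on the table.
- holder_magenta: fixed magenta roll holder: a round magenta disc 104 mm in diameter and 8 mm thick lying on the table, with an upright steel peg 10 mm in diameter at its centre that rises 20 mm above the disc (its last 4 mm tapered). A roll sits over the peg, flat on the disc, with about 13 mm of play all round. Origin: centre of the disc's underside, on the table.
- holder_yellow: fixed yellow roll holder: a round yellow disc 104 mm in diameter and 8 mm thick lying on the table, with an upright steel peg 10 mm in diameter at its centre that rises 20 mm above the disc (its last 4 mm tapered). A roll sits over the peg, flat on the disc, with about 13 mm of play all round. Origin: centre of the disc's underside, on the table.
- holder_grey: fixed dark grey roll holder: a round dark grey disc 104 mm in diameter and 8 mm thick lying on the table, with an upright steel peg 10 mm in diameter at its centre that rises 20 mm above the disc (its last 4 mm tapered). A roll sits over the peg, flat on the disc, with about 13 mm of play all round. Origin: centre of the disc's underside, on the table. The parking holder; no roll is on it at the start.
- bottle: bystander: white plastic bottle with white cap, 38 mm in diameter, 85 mm tall, standing loose between the holders. Origin: centre of its underside.
- jar: bystander: white jar with black lid, 52 mm in diameter, 50 mm tall, standing loose between the holders. Origin: centre of its underside.
- roller: bystander: dark blue spare roller standing on end, 48 mm in diameter, with a thinner neck on top, 65 mm tall in all, loose between the holders. Origin: centre of its underside.
Not all that is in view belongs to the job. Leave any green or purple look-alike of the roll_cyan alone.

How it is judged:
By the outcome, as a careful person would: the job done as asked, in the order asked, and still so for the second after the job is handed in, with the robot touching nothing.
It also fails if it takes over 96 s, if anything falls off the work surface, if the arm or the gripper's body presses on something with over 40 N, if the wrist force passes 120 N, or if a joint passes its speed limit or range.

## Working session

There is one attempt and no reset: what is moved stays moved. The work goes in short steps, each a Python script; the robot and the scene stay as the last script left them, time stands still between calls to the robot, and variables do not carry over. Pictures are saved under pics/ and viewed, about 12 in all and at most 16, crops included, and the job is handed in when it is done.

```bash
ls; mkdir -p pics; python3 - <<'E'
from workcell import *
import cv2,numpy as np
for n in("scene","top"):
    c=capture(n);cv2.imwrite(f"pics/{n}0.png",c["pixels"][:,:,::-1]);print(n,c["mtx"].tolist(),c["xyz"],c["orientation"],c["shot"])
    for q in "roll_cyan roll_magenta roll_yellow holder_cyan holder_magenta holder_yellow holder_grey bottle jar roller".split():
        print(q,[(np.round(d["uv"]).tolist(),round(d["p"],2)) for d in search_frame(c,q)][:4])
print(read_state())
E
```

```text
pics
scene [[566.6614506121693, 0.0, 318.9527494167609], [0.0, 566.6614506121693, 236.50904657094003], [0.0, 0.0, 1.0]] [804.79822504 667.46481186 798.83253862] [ 0.21017686  0.89733432 -0.3774572  -0.09023783] 1
roll_cyan [([361.0, 241.0], 0.96), ([399.0, 274.0], 0.83), ([328.0, 291.0], 0.69), ([458.0, 301.0], 0.65)]
roll_magenta [([314.0, 388.0], 0.8), ([242.0, 252.0], 0.73)]
roll_yellow [([237.0, 236.0], 0.76), ([316.0, 387.0], 0.49)]
holder_cyan [([244.0, 252.0], 0.64), ([187.0, 186.0], 0.35)]
holder_magenta [([327.0, 312.0], 0.85), ([250.0, 181.0], 0.24)]
holder_yellow [([317.0, 416.0], 0.74)]
holder_grey [([252.0, 186.0], 0.94)]
bottle [([253.0, 313.0], 0.97)]
jar [([301.0, 218.0], 0.61)]
roller [([186.0, 188.0], 0.74)]
top [[464.0374243801534, 0.0, 321.39496781536957], [0.0, 464.0374243801534, 242.15097444781142], [0.0, 0.0, 1.0]] [406.01796491   6.82780026 910.32080921] [-0.69617185  0.71692234 -0.0234583   0.02858007] 2
roll_cyan [([204.0, 244.0], 0.87), ([328.0, 300.0], 0.86), ([270.0, 307.0], 0.85), ([271.0, 229.0], 0.7)]
roll_magenta [([188.0, 172.0], 0.67), ([381.0, 181.
[... 344 characters left out ...]
time_s': 1.1, 'joints': array([-1.40679439,  0.57567075,  0.02492771,  1.43712597, -0.01500067,
        1.12902138, -0.05648989]), 'dq': array([ 0.00178689,  0.00084087, -0.00020301,  0.00127379,  0.00225538,
       -0.00024254,  0.00113596]), 'joint_torque': array([-7.99664722e-04, -7.65532994e+01,  2.24915877e+00, -2.86286938e+01,
        1.56982761e-02,  3.45929220e-03,  2.62460475e-06]), 'eef_pos': array([165.5663155 , 654.36214574, 231.29995535]), 'orientation': array([ 7.89078187e-01,  6.14292775e-01, -1.19628743e-05,  1.67084341e-05]), 'ft_force': array([-0.22176988,  0.01003157, -0.65289641]), 'torque': array([-0.01876342, -0.03244649,  0.0276113 ]), 'grip_width': 1.0017529325300063}
```

View pics/scene0.png

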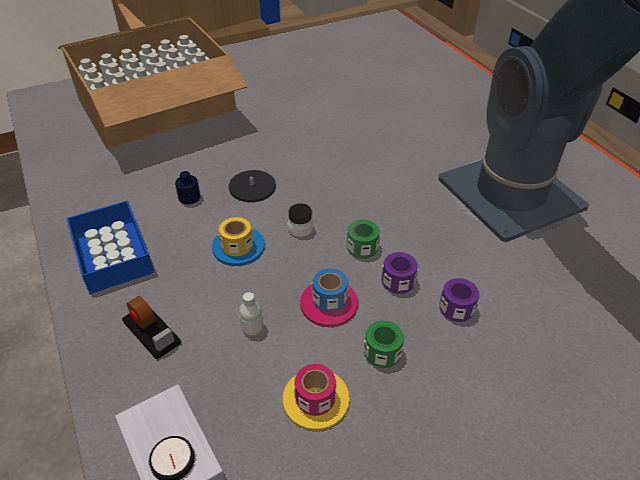

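View pics/top0.png

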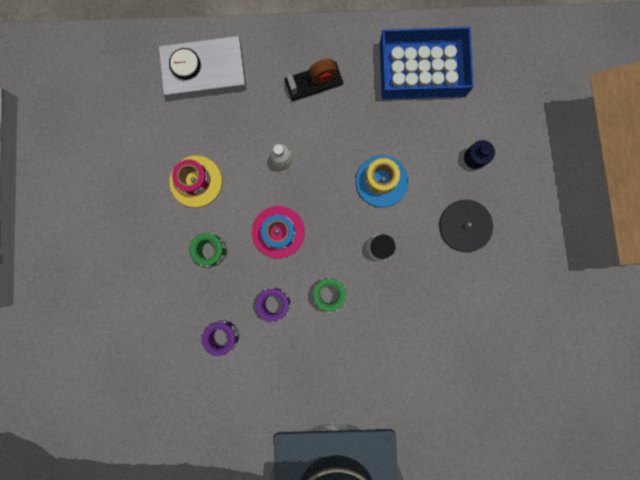

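The scene view shows cyan on the magenta holder at (330,290), magenta on yellow at (316,388), yellow on cyan at (237,236), and grey empty at (252,186). The green and purple rolls are look-alikes. In the top view the same things are at (277,231), (190,178), (383,176) and (467,226). The bottle is at (280,157), the jar at (383,247) and the roller at (481,153). Next I fit cylinder models to both views.

```bash
cat > vis.py <<'E'
import cv2,numpy as np
from scipy.spatial.transform import Rotation as R
from scipy.optimize import minimize
HUE=dict(cyan=(98,112),magenta=(160,175),yellow=(20,33))
def project(c,P):
    q=R.from_quat(c["orientation"]).inv().apply(np.asarray(P,float)-c["xyz"])@c["mtx"].T
    return q[:,:2]/q[:,2:]
def ray_at(c,uv,z):
    d=R.from_quat(c["orientation"]).apply(np.linalg.solve(c["mtx"],[uv[0],uv[1],1]))
    return c["xyz"]+d*(z-c["xyz"][2])/d[2]
def cyl(x,y,z0,z1,d):
    t=np.linspace(0,2*np.pi,48,endpoint=False)
    return np.array([[x+d/2*np.cos(a),y+d/2*np.sin(a),z] for z in(z0,z1) for a in t])
K=4
def hull_mask(pts):
    m=np.zeros((480*K,640*K),np.uint8)
    h=cv2.convexHull(np.float32(pts))[:,0]
    cv2.fillConvexPoly(m,np.int32(np.round(((h+.5)*K-.5)*16)),255,cv2.LINE_8,4)
    return cv2.resize(m,(640,480),interpolation=cv2.INTER_AREA)/255.
def colmask(c,col,near,rad):
    h=cv2.cvtColor(c["pixels"],cv2.COLOR_RGB2HSV)
    lo,hi=HUE[col]
    m=cv2.inRange(h,(lo,110,60),(hi,255,255))
    w=np.zeros_like(m);cv2.circle(w,tuple(int(v) for v in near),rad,255,-1)
    return m&w
def rollhull(c,col,near,rad=32):
    m=colmask(c,col,near,rad)
    n,l,s,_=cv2.connectedComponentsWithStats(m)
    m=np.isin(l,[i for i in range(1,n) if s[i,4]>=6])
    return hull_mask(np.argwhere(m)[:,::-1])
def fit(views,x0,d,h,occ=None,fixz=None):
    """views: [(cam,mask)]; fit x,y,(z base) of an upright cylinder"""
    def cost(p):
        z=p[2] if fixz is None else fixz
        e=0
        for i,(c,m) in enumerate(views):
            r=hull_mask(project(c,cyl(p[0],p[1],z,z+h,d)))
            w=1 if occ is None else 1-occ[i]
            e+=(np.abs(r-m)*w).sum()/(m*w).sum()
        return e
    n=3 if fixz is None else 2
    x0=np.array(x0[:n],float)
    S=np.vstack([x0]+[x0+np.eye(n)[i]*8 for i in range(n)])
    s=minimize(cost,x0,method="Nelder-Mead",options=dict(initial_simplex=S,xatol=.2,fatol=1e-4,maxfev=160))
    return s.x,s.fun
E
cat > m1.py <<'E'
from workcell import *
from vis import *
C={n:capture(n) for n in("scene","top")}
rolls=dict(cyan=((330,290),(277,231)),magenta=((316,388),(190,178)),yellow=((237,236),(383,176)))
on=dict(cyan="magenta",magenta="yellow",yellow="cyan")
cs=[C["scene"],C["top"]]
for r,(a,b) in rolls.items():
    occ=[rollhull(cs[0],r,a),rollhull(cs[1],r,b)]
    g=ray_at(cs[1],b,32)
    print("roll",r,*[np.round(v,3) for v in fit(list(zip(cs,occ)),[g[0],g[1],8],62,48)])
    col=on[r]
    ms=[colmask(c,col,p,50)/255.*(1-o) for c,p,o in zip(cs,(a,b),occ)]
    occd=[cv2.dilate(o,np.ones((3,3))) for o in occ]
    print("holder",col,*[np.round(v,3) for v in fit(list(zip(cs,ms)),[g[0],g[1],0],104,8,occd)])
ms=[]
for c,p in zip(cs,((252,186),(467,226))):
    d=cut_out(c,"holder_grey"); d=min(d,key=lambda k:np.hypot(*(np.array(k["uv"])-p)));print(d["uv"],d["region"].sum())
    v=c["pixels"].max(2); w=np.zeros(v.shape,np.uint8);cv2.circle(w,p,34,1,-1)
    print("dark px",((v<62)&(w>0)).sum()); ms.append(d["region"].astype(float))
g=ray_at(cs[1],(467,226),8);print("holder grey",*[np.round(v,3) for v in fit(list(zip(cs,ms)),[g[0],g[1],0],104,8)])
for q,d0,h,a,b in(("bottle",38,85,(252,315),(280,157)),("jar",52,50,(300,220),(383,247)),("roller",48,65,(187,188),(481,153))):
    vs=[]
    for c,p in zip(cs,(a,b)):
        k=[k for k in cut_out(c,q) if np.hypot(*(np.array(k["uv"])-p))<20]
        if k: vs.append((c,k[0]["region"].astype(float)))
    g=ray_at(cs[1],b,h/2); print(q,len(vs),np.round(g), *([np.round(v,2) for v in fit(vs,[g[0],g[1]],d0,h,fixz=0)] if vs else []))
E
python3 m1.py
```

```text
roll cyan [494.98   94.397   5.499] 0.281
holder magenta [497.351  97.028  -1.95 ] 0.161
roll magenta [605.522 260.455   6.928] 0.322
holder yellow [603.403 258.352  -1.988] 0.2
roll yellow [ 596.225 -108.945    4.813] 0.251
holder cyan [ 592.477 -111.044   -2.033] 0.236
[252.2, 183.6] 1109
dark px 1148
[466.7, 224.8] 2170
dark px 2118
holder grey [ 497.991 -272.582   -2.096] 0.188
bottle 2 [635.  86.  42.] [640.29  85.87] 0.82
jar 1 [ 459. -105.   25.] [456.8  -99.76] 0.12
roller 2 [ 633. -299.   32.] [ 634.4 -298.6] 0.66
```

Heights agree with the text: rolls stand at about 8 mm, with a camera bias of roughly −2 mm. The bystanders are at least 130 mm from every grasp. I'll check IK for all poses, then make the first move, yellow to grey.

```bash
cat > arm.py <<'E'
from workcell import *
import numpy as np
from scipy.spatial.transform import Rotation as R
H=dict(magenta=(497.4,97.0),yellow=(603.4,258.4),cyan=(592.5,-111.0),grey=(498.,-272.6))
G,UP=22,165
def ori(p): return (R.from_euler("z",np.arctan2(p[1],p[0]))*R.from_euler("x",np.pi)).as_quat()
def st(t):
    s=read_state();print(t,"t=%.1f"%s["time_s"],np.round(s["eef_pos"],1),"F",np.round(s["ft_force"],1),"w=%.3f"%s["grip_width"])
def go(p,z,rate=200): move_l([p[0],p[1],z],ori(p),rate)
def pick(p):
    movep([p[0],p[1],UP],ori(p)); go(p,75); go(p,G,80); st("at"); grip(0.0,30); st("gripped"); go(p,G+10,40); st("lift10"); go(p,UP)
    st("up")
def place(p,z=G+1):
    movep([p[0],p[1],UP],ori(p)); go(p,65); st("pre"); go(p,z,50); st("down"); grip(1.0); st("open"); go(p,75,80); go(p,UP); st("clear")
E
python3 - <<'E'
from arm import *
for k,p in H.items():
    for z in(G,UP): print(k,z,np.round(inverse_kinematics([*p,z],ori(p)),2))
E
python3 - <<'E'
from arm import *
import cv2
pick((596.2,-109))
c=capture("scene");cv2.imwrite("pics/s1.png",c["pixels"][:,:,::-1])
E
```

```text
magenta 22 [-0.43  0.65  0.23  2.1  -0.33  0.43  0.24]
magenta 165 [-0.58  0.44  0.42  1.97 -0.25  0.78  0.18]
yellow 22 [-0.61  0.79  0.23  1.7  -0.26  0.69  0.16]
yellow 165 [-0.66  0.63  0.32  1.58 -0.23  0.97  0.13]
cyan 22 [-0.09  0.75  0.32  1.85 -0.38  0.61  0.28]
cyan 165 [-0.31  0.63  0.7   1.74 -0.49  0.95  0.4 ]
grey 22 [ 0.16  0.73  0.41  1.95 -0.52  0.57  0.42]
grey 165 [-0.21  0.76  1.13  1.83 -0.79  1.08  0.73]
at t=6.1 [ 596.3 -109.3   22.1] F [0.5 0.4 0.6] w=1.004
gripped t=6.5 [ 596.5 -109.1   22.8] F [-2.4  0.9  4.3] w=0.723
lift10 t=6.8 [ 596.4 -108.9   32.3] F [ 0.2  0.3 -1.4] w=0.723
up t=7.7 [ 595.6 -108.5  163.9] F [ 0.1 -0.  -2.1] w=0.724
```

View pics/s1.png

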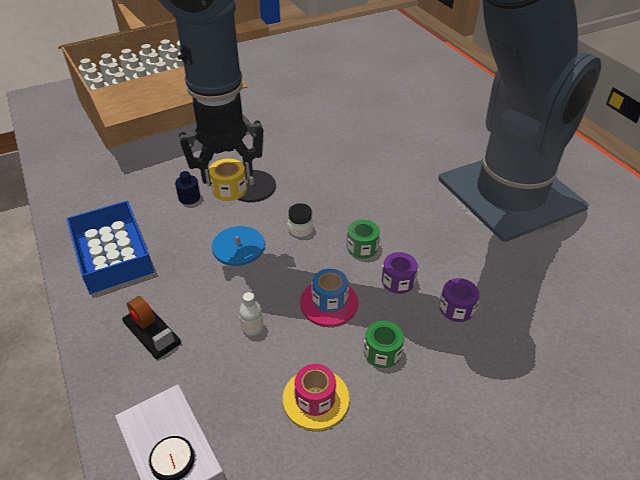

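The yellow roll is held level at about (228,180) and the cyan holder at (238,245) is bare. The grip width of 0.723 corresponds to about 62 mm. I'll place it on grey.

```bash
python3 - <<'E'
from arm import *
place(H["grey"])
E
python3 - <<'E'
from arm import *
import cv2
p=(495.7,95.2)
movep([*p,UP],ori(p))
c=capture("scene");d=capture("top")
cv2.imwrite("pics/s2.png",np.hstack([c["pixels"][100:400,120:470],d["pixels"][100:400,250:600]])[:,:,::-1])
E
```

```text
pre t=9.2 [ 498.6 -272.6   65.5] F [ 0.7  0.2 -1.2] w=0.723
down t=10.1 [ 498.  -272.7   22.9] F [-0.4 -0.3 -1.7] w=0.726
open t=10.5 [ 498.1 -272.7   23. ] F [ 0.7 -0.3 -0.2] w=1.002
clear t=11.9 [ 497.8 -272.1  164.4] F [ 0.2 -0.1 -0.5] w=1.003
```

View pics/s2.png

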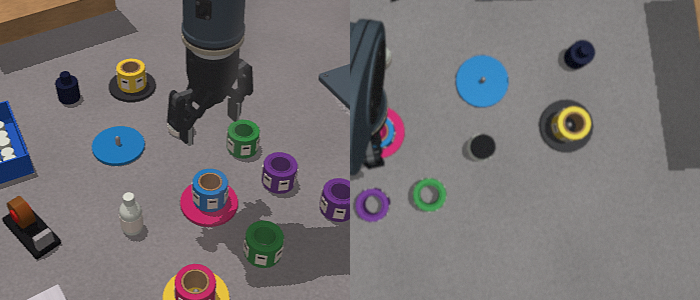

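Yellow stands over the grey peg, at crop position (132,75) in the scene view and (571,124) in the top view. The bystanders have not moved. Next is cyan to its own holder.

```bash
python3 - <<'E'
from arm import *
pick((495.7,95.2)); place(H["cyan"])
p=(605,260)
movep([*p,UP],ori(p))
import cv2
c=capture("scene");d=capture("top")
cv2.imwrite("pics/s3.png",np.hstack([c["pixels"][130:430,120:470],d["pixels"][100:400,250:600]])[:,:,::-1])
E
```

```text
at t=15.1 [496.   95.1  22.3] F [ 0.3 -0.4 -0.1] w=1.001
gripped t=15.4 [496.   95.3  22.7] F [-1.8 -0.3  6.5] w=0.727
lift10 t=15.8 [495.9  95.3  32.3] F [ 0.7 -0.2 -2.3] w=0.721
up t=16.6 [495.   95.4 164.1] F [-1.  0. -2.] w=0.724
pre t=18.2 [ 592.9 -110.5   65.7] F [ 1.5  0.3 -0.4] w=0.725
down t=19.2 [ 592.5 -111.1   22.9] F [-0.4 -0.3 -1. ] w=0.722
open t=19.5 [ 592.6 -111.    23. ] F [ 0.7  0.8 -0.4] w=1.002
clear t=20.9 [ 592.2 -110.6  164.4] F [ 0.2 -0.4  0.1] w=0.997
```

View pics/s3.png

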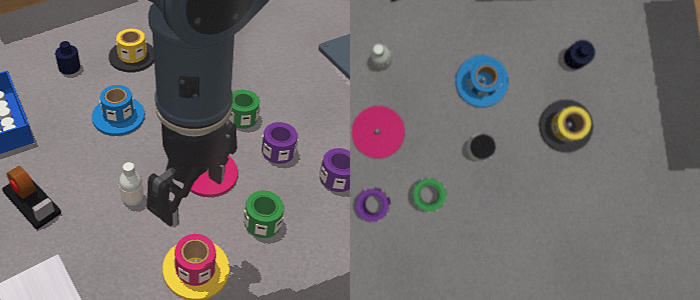

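Cyan now stands on the cyan holder, at crop position (116,105) in the scene view and (487,80) in the top view. The magenta holder is empty. I'll move magenta next, then yellow.

```bash
python3 - <<'E'
from arm import *
import cv2
pick((605,260)); place(H["magenta"])
c=capture("scene")
cv2.imwrite("pics/s4.png",c["pixels"][:,:,::-1])
E
```

```text
at t=24.1 [605.3 259.9  22.2] F [ 0.5 -0.4  0.5] w=0.996
gripped t=24.4 [605.4 260.2  22.9] F [-0.5 -0.6  6.3] w=0.713
lift10 t=24.8 [605.1 260.1  32.2] F [ 0.9 -0.4 -2.1] w=0.717
up t=25.7 [604.2 260.1 163.8] F [ 0.1 -0.8 -1.6] w=0.718
pre t=27.1 [498.1  97.1  65.2] F [ 0.3  0.3 -1.3] w=0.715
down t=28.1 [497.5  96.9  22.9] F [-0.5  0.6 -1.8] w=0.715
open t=28.5 [497.5  97.   23. ] F [ 0.2 -0.7 -0.4] w=1.003
clear t=29.9 [497.   97.3 164.4] F [ 0.6  0.3 -0.5] w=1.000
```

View pics/s4.png

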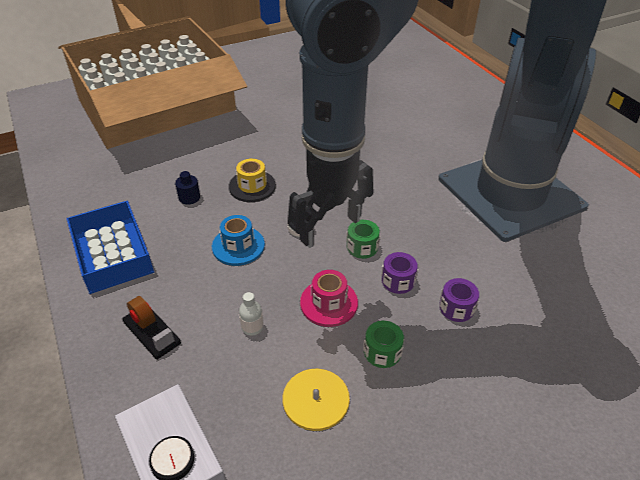

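Magenta is on its own holder at (330,292) and the yellow holder at (316,398) is free. Last is yellow, from grey to its own holder.

```bash
python3 - <<'E'
from arm import *
import cv2
pick(H["grey"]); place(H["yellow"])
move_j([-1.407, 0.576, 0.025, 1.437, -0.015, 1.129, -0.057]); st("home")
from vis import *
cs=[capture("scene"),capture("top")]
cv2.imwrite("pics/s5.png",cs[0]["pixels"][:,:,::-1]);cv2.imwrite("pics/t5.png",cs[1]["pixels"][:,:,::-1])
for k in("cyan","magenta","yellow"):
    v=[]
    for c in cs:
        uv=project(c,[[*H[k],56]])[0]
        ring=colmask(c,k,project(c,[[*H[k],30]])[0],60)
        v.append((c,(ring>0).astype(float)))
    # brown core: search by network
    for c in cs:
        d=search_frame(c,"roll_"+k); g=project(c,[[*H[k],32]])[0]
        d=[x for x in d if np.hypot(*(np.array(x["uv"])-g))<25]
        print(k,np.round(g),d[:1],np.round(ray_at(c,d[0]["uv"],32)) if d else None)
E
```

```text
at t=32.7 [ 498.  -272.9   22.1] F [-0.5 -0.2  0. ] w=1.005
gripped t=33.1 [ 498.2 -272.7   22.7] F [-1.1  1.4  4.9] w=0.726
lift10 t=33.5 [ 498.2 -272.6   32.3] F [-0.5  0.9 -1.9] w=0.723
up t=34.3 [ 497.6 -271.9  164. ] F [-0.6  1.4 -2.1] w=0.726
pre t=36.9 [604.3 257.8  65.9] F [ 0.8  0.2 -1. ] w=0.719
down t=37.9 [603.5 258.4  22.9] F [-0.7  0.7 -0.7] w=0.725
open t=38.3 [603.5 258.4  23.1] F [-0.3  0.5 -0.2] w=1.002
clear t=39.7 [602.9 258.5 164.3] F [ 0.5 -0.  -0.3] w=1.000
home t=41.8 [167.3 653.8 230.9] F [0.3 0.2 1.3] w=1.001
cyan [237. 234.] [{'uv': [235.7, 235.7], 'p': 0.69}] [ 597. -108.   32.]
cyan [384. 177.] [{'uv': [386.8, 171.3], 'p': 0.64}] [ 603. -117.   32.]
magenta [330. 291.] [{'uv': [330.2, 289.4], 'p': 0.72}] [495.  94.  32.]
magenta [276. 230.] [{'uv': [274.8, 223.6], 'p': 0.68}] [509. 100.  32.]
yellow [316. 388.] [{'uv': [322.0, 387.0], 'p': 0.95}] [595. 261.  32.]
yellow [191. 177.] [{'uv': [187.7, 173.3], 'p': 0.78}] [611. 265.  32.]
```

View pics/s5.png

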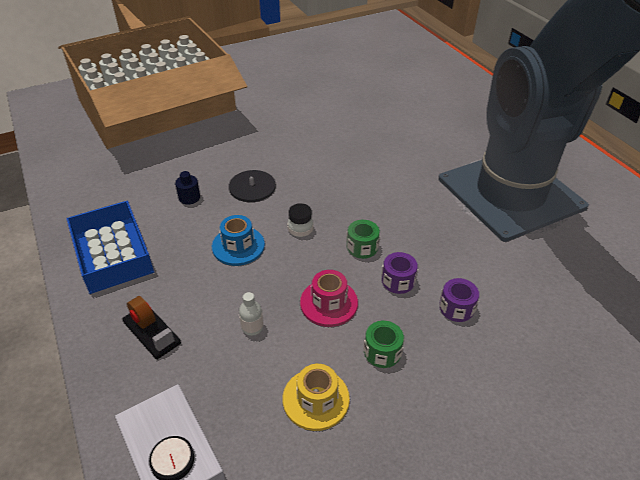

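View pics/t5.png

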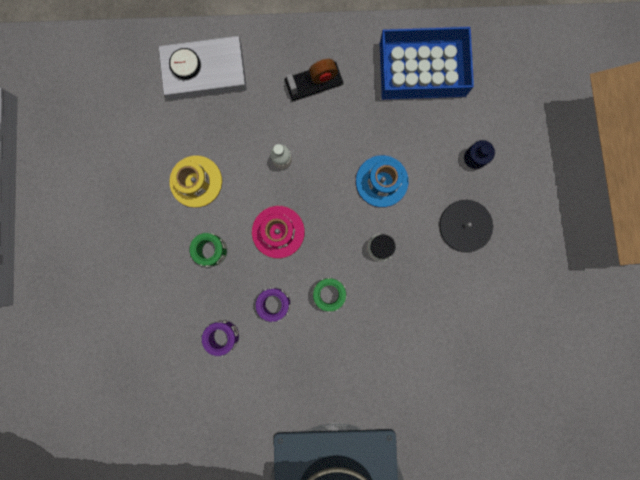

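All three rolls stand flat on their own holders with the pegs visible through the bores. Grey at (252,185) is empty, and the bottle, jar and roller are where they started. I'm handing in.

```bash
python3 -c "
from workcell import *
job_done()"
```

```text
the job is handed in; nothing more can be done
```

I parked the yellow roll on the grey holder, moved cyan and then magenta onto their own holders, and finally moved yellow from grey to its own. I handed the job in at about 42 s with the arm back at its start pose.

- **Final pictures:** both views show each roll upright and flat on the holder of its own colour, with the pegs visible through the bores. Grey is empty, and the bottle, jar, roller and look-alike rolls are where they were at the start.
- **Forces:** the forces I read were never above about 7 N. I read them at each step, not continuously.
- **Grip:** grip widths of 0.71–0.73 match the 62 mm rolls.
- **Disagreements:** the trained networks' final roll positions differed by up to about 17 mm between the two views. They mark the middle of what is visible rather than the true centre, so I judged the placings from the pictures. Before the first move, the fitted heights were about 2 mm too low, which is within the calibration tolerance.

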